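# Pry open a battery housing cover

### The job

Take the flat-bladed pry tool, push its blade into the slot under the front edge of the sloping battery housing's cover and lever the cover open until it stands upright or further. Touch the cover with the tool only, never with the gripper. Then lay the pry tool flat in the shallow grey tray, let go, and leave the screwdriver, the jar and the bearing ring where they are.

Things in the scene. Friction and masses are not known exactly. Their poses are not given: they have to be found in the camera images.
- fixture: Steel fixture fixed to the bench with a battery housing whose rim and cover rise 30 degrees towards this body's +x. Housing 140 mm along the slope, 170 mm wide (y), 50 mm deep, walls 5 mm. Origin: underside of the base plate (200 x 190 x 12 mm, x -90 to 110); z up, x from the low front edge to the high hinged edge (away from the robot).
- hinge (a point): Middle of the cover's hinge line, on the housing's high far edge in the rim plane, 235 mm above the bench; 56 mm along +x of the fixture from its origin. The hinge line runs along the fixture's y; axes as the fixture's.
- slot (a point): Centre of the pry slot: opening in the low front wall under the middle of the cover's front edge, 60 mm wide (y), 10 mm high square to the slope, 161 mm above the bench. Behind it a 10 mm gap between cover and flat battery pack takes a blade far in, parallel to the cover (rising 30 degrees). Elsewhere the cover lies on the rim. Axes as the fixture's.
- cover (a joint): Angle of the hinged cover (grey plate 146 x 170 x 6 mm, 0.2 kg, no handle, overhanging the front wall by 6 mm): 0 shut (sloping 30 degrees), 0.52 level, 2.09 rad upright, 2.4 stop. A stiff hinge holds it wherever it is left; about 4 N at the front edge lifts it.
- cover_lip (a point): Middle of the front edge of the cover, on its underside, 146 mm from the hinge line; moves with the cover. Its x axis points along the cover to the hinge, z out of the cover's outer face.
- pry: Loose pry tool, 170 mm long, 0.16 kg: black flat-sided handle 95 x 22 x 30 mm (x from -70 to +25 mm, z 0 to 30 mm) and a flat steel blade 75 x 24 x 3 mm (x from 25 to 100 mm, mid-plane z = 15 mm). Origin on the handle's underside, near the centre of mass; x points to the blade tip, z up as it lies.
- pry_tip (a point): End of the pry tool's blade, mid-thickness: 100 mm ahead of the tool's origin and 15 mm above its underside.
- pry_mid (a point): Middle of the pry tool's length, 15 mm ahead of its origin and 15 mm up.
- tray: Shallow open grey tool tray fixed to the bench, 260 (x) x 140 (y) x 32 mm, walls 4 mm, floor 4 mm; origin at the centre of its underside.
- driver: Loose screwdriver: squarish black handle 100 x 26 x 26 mm (x from -90 to 10) and a thin round shaft 7 mm thick, 100 mm long, towards +x. Not needed. Leave.
- jar: Loose jar, 60 mm across, 75 mm high. Leave.
- bearing: Loose steel bearing ring, 52 mm across, 14 mm high, lying flat. Leave.

How it is judged:
By the outcome, as a careful person would: the job done as asked, in the order asked, and still so for the second after the job is handed in, with the robot touching nothing.
It also fails if it takes over 58 s, if anything falls off the work surface, if the arm or the gripper's body presses on something with over 40 N, if the wrist force passes 120 N, or if a joint passes its speed limit or range.

### The arm

A 7-joint arm with a two-finger parallel gripper is mounted at the origin on the work surface. World frame = base frame: x ahead of the robot, y to its left, z up, the work surface at z = 0. Lengths are in m, angles in rad, forces in N, time in s.
With the tool pointing down it reaches from about 0.4 to 0.875 m from the base axis. Payload 19.3 kg.
Tool frame: the origin (TCP) lies midway between the tips of the shut fingers; the grasp point (between the pads) lies 19 mm behind it; z points along the fingers, y is the direction in which the jaws open and shut (so a half turn about z gives the same grasp; the last joint's range is limited). The gripper opens to 85 mm and grips with 20 to 120 N. Pads are 22 mm wide; open, the fingers measure 114 mm over their backs; the gripper's body (76 mm by 85 mm) begins 54 mm behind the grasp point. The pads swing forward as they close: fully open they stand 13 mm farther back than shut.
Start: joints at [1.12, 0.521, -0.036, 1.599, 0.021, 1.021, -0.113], TCP at [0.232, -0.58, 0.231] pointing down, gripper open.
Joint ranges: [-2.91, 2.91], [-0.3, 2.13], [-1.5, 1.42], [0.17, 2.43], [-1.26, 4.41], [0.16, 1.93], [-2.52, 2.52]. Speed limits (rad/s): [1.89, 1.89, 2.39, 2.39, 3.01, 3.01, 3.01].

### API

Orientations are given as [roll, pitch, yaw] about the fixed x, y, z axes, in that order (R = Rz(yaw) Ry(pitch) Rx(roll)).
In Python, from workcell import bot, eyes gives the robot as it stands. The module is installed in compiled form; this text tells all that it offers.
- The arm moves only by the shell command python3 -m jog 'ROWS' [FORCE]. ROWS is JSON, a list of rows, each an object with "delta_pos": the shift along the world's x, y, z in mm, a list of three; "spin": the turn about the world's z in rad; "claw": the closure, from 0 (fully open) to 1 (shut). In form: [{"delta_pos": [tx, ty, tz], "spin": spin, "claw": claw}, ...]. A call has 1 to 8 rows; each row is the pose to reach, as a shift and turn from the pose measured when the call began; what a row does not reach only later rows make up. A row lasts 1/10 s, in which the tool goes at most 50 mm and 8.59 degrees, less where a joint would pass 70% of its speed; a pose out of reach is approached as far as the arm can. A call with a gripper value outside its range is refused whole. The fingers move at their own pace and stop on an object; FORCE is the grip in N (left out, the last holds). Time passes only in rows, so rows that repeat a pose let the fingers close. It gives the time, the measured TCP pose, the force and the opening at its end, in the units of the state.
- bot.observe(): the state, without advancing time (a new reading comes with each control period).
- eyes.grab_frame(name): name is "scene" or "top" or "wrist"; returns the picture (480x640x3 uint8, blue, green, red); there is no depth.
- eyes.camera_params(name): a dict with "fx", "fy", "cx", "cy" (pixels), "origin" and "attitude" of the camera in the world. Camera axes: x right, y up, looking along -z (the intrinsics and any distortion apply to the point x, -y, -z); pixel columns grow to the right and rows downward; lengths in m; the calibration is good to about 2 mm. A picture is of the moment at which its call begins: read the wrist's pose just before it. camera_params takes no time and is no camera call; for the wrist camera it gives the pose at the moment of the call.
- bot.job_done(): hands the job in, once; it reports no verdict.
The state is a dict: "clock": time; "qpos": joint angles; "qd": joint speeds; "joint_efforts": joint torques, N m; "position": TCP position; "tool_rot": TCP orientation; "force": force on the tool from outside, world axes, zero at the start; "moment": the same for the moment, N m; "grip_width": finger opening in m.
Only numpy, scipy, OpenCV 4.12 (cv2) and the standard library are available. Lean on these libraries where they do the work, as an engineer would, in place of code of your own. Each camera call takes 0.05 s, during which the arm holds its last target. There are 200 camera calls.

## Working session

There is one attempt and no reset: what is moved stays moved. The work goes in short steps, Python scripts to look and compute and a shell command to move; the robot and the scene stay as the last step left them, time stands still between calls to the robot, and variables do not carry over. Pictures are saved under pics/ and viewed, about 8 in all and at most 12, crops included, and the job is handed in when it is done.

```bash
mkdir -p pics; cat > h.py <<'E'
import numpy as np, cv2
from workcell import bot, eyes
from scipy.spatial.transform import Rotation as R
def snap(n,f):
    p=eyes.camera_params(n); im=eyes.grab_frame(n); cv2.imwrite('pics/'+f,im); return im,p
def rot(p):
    a=np.array(p['attitude'],float)
    return a if a.shape==(3,3) else (R.from_euler('xyz',a).as_matrix() if a.size==3 else R.from_quat(a).as_matrix())
def ray(p,u,v):
    return rot(p)@np.array([(u-p['cx'])/p['fx'],-(v-p['cy'])/p['fy'],-1.])
def onz(p,u,v,z):
    o=np.array(p['origin']);d=ray(p,u,v); return o+d*(z-o[2])/d[2]
def proj(p,X):
    c=rot(p).T@(np.array(X)-np.array(p['origin'])); return (p['cx']+p['fx']*c[0]/-c[2], p['cy']-p['fy']*c[1]/-c[2])
E
python3 - <<'E'
from h import *
import json
for n in ['scene','top']:
    im,p=snap(n,n+'1.png'); print(n,p)
s=bot.observe(); print(s)
E
```

```text
scene {'fx': 519.9200838883015, 'fy': 519.9200838883015, 'cx': 318.9284753295683, 'cy': 241.198005427243, 'origin': array([1.16926692, 0.48205482, 0.82752787]), 'attitude': array([ 0.86180075, -0.02203897,  2.22673337])}
top {'fx': 470.0919782420701, 'fy': 470.0919782420701, 'cx': 319.9016160941571, 'cy': 240.56988689100973, 'origin': array([0.31019775, 0.01354396, 1.21451894]), 'attitude': array([ 0.22777645,  0.00228897, -1.65581495])}
{'clock': 0.1, 'qpos': array([ 1.11977773,  0.52195672, -0.03631277,  1.59993512,  0.02118555,
        1.02110624, -0.11283456]), 'qd': array([ 0.00196318, -0.00110693,  0.00050587, -0.00143684,  0.00045746,
        0.00152282,  0.00089796]), 'joint_efforts': array([ 2.91866731e-03, -9.28503871e+01,  1.98407605e+00, -3.70543206e+01,
        1.81951403e-02,  5.35030762e-03,  1.36110730e-04]), 'position': array([ 0.2321541 , -0.57996293,  0.2307877 ]), 'tool_rot': array([-3.14057380e+00,  6.63741731e-05,  3.80752540e-01]), 'force': array([-0.25750921,  0.01772873,  0.09200991]), 'moment': array([-0.02496841,  0.00936281, -0.01072556]), 'grip_width': 0.08530182988025359}
```

View pics/top1.png

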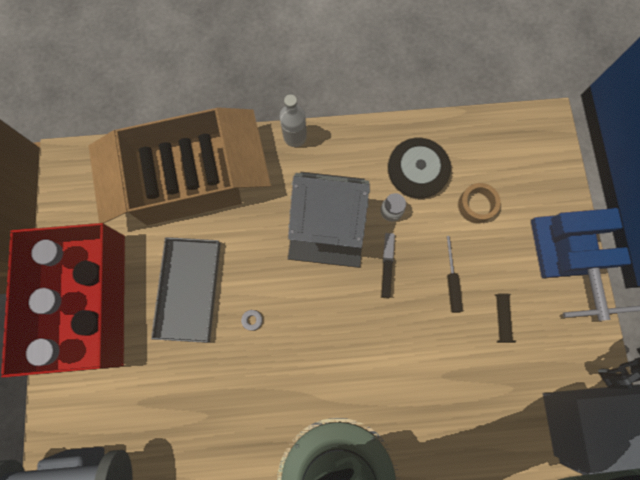

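View pics/scene1.png

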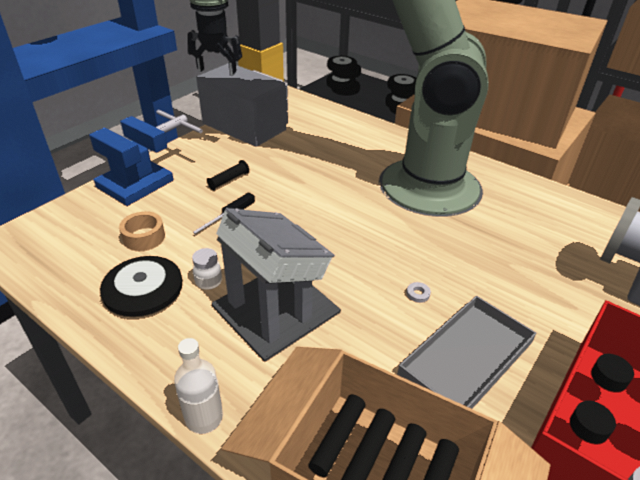

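The top view shows the fixture at about (330,220). The pry tool's blade tip is at (391,237) and its handle end at (387,297). The tray is at (187,290), the bearing at (252,320), the jar at (395,205) and the screwdriver at (453,275). I'll enlarge this area before measuring.

```bash
python3 - <<'E'
from h import *
im=cv2.imread('pics/top1.png')
c=cv2.resize(im[160:310,270:470],None,fx=4,fy=4,interpolation=cv2.INTER_CUBIC); cv2.imwrite('pics/c1.png',c)
E
```

```text
(no output)
```

View pics/c1.png

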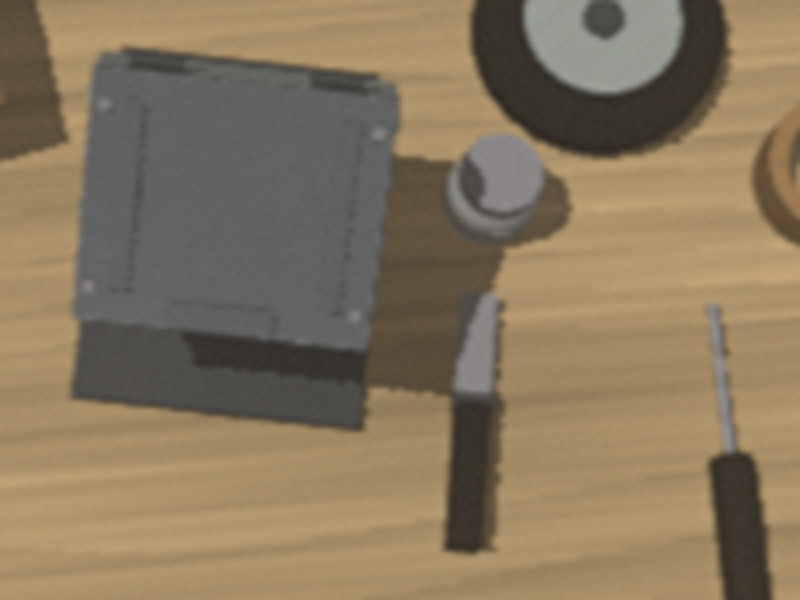

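```bash
python3 - <<'E'
from h import *
p=eyes.camera_params('top')
f=lambda u,v,z: onz(p,270+u/4,160+v/4,z)
P=dict(bL=f(72,397,.012),bR=f(362,430,.012),cL=f(76,318,.167),cR=f(367,350,.167),hL=f(100,57,.24),hR=f(398,90,.24),
 rear=f(463,548,.03),rearR=f(483,549,.03),rearL=f(446,549,.03),frontL=f(454,396,.03),frontR=f(492,396,.03),tipL=f(463,294,.0165),tipR=f(498,294,.0165),jar=f(508,172,.075))
for k,v in P.items(): print(k,v.round(4))
d=P['cL']-P['cR'];print('w',np.linalg.norm(d[:2]),'yaw',np.arctan2(-d[0],d[1]))
d=P['bL']-P['bR'];print('w',np.linalg.norm(d[:2]),'yaw',np.arctan2(-d[0],d[1]))
lip=(P['cL']+P['cR'])/2; b=(P['bL']+P['bR'])/2;print('lip',lip,'base',b)
q=lambda u,v,z: onz(p,u,v,z)
for k,a in dict(t1=(167,240),t2=(221,241),t3=(210,342),t4=(153,339)).items(): print(k,q(*a,.032).round(4))
print('bearing',q(252,320,.014))
E
```

```text
bL [0.5455 0.0796 0.012 ]
bR [ 0.5078 -0.1061  0.012 ]
cL [0.5609 0.0656 0.167 ]
cR [ 0.528  -0.0983  0.167 ]
hL [0.6894 0.0385 0.24  ]
hR [ 0.6563 -0.1227  0.24  ]
rear [ 0.4247 -0.1597  0.03  ]
rearR [ 0.423  -0.1722  0.03  ]
rearL [ 0.4249 -0.149   0.03  ]
frontL [ 0.5218 -0.1653  0.03  ]
frontR [ 0.5197 -0.1896  0.03  ]
tipL [ 0.5913 -0.1811  0.0165]
tipR [ 0.5894 -0.204   0.0165]
jar [ 0.6543 -0.2093  0.075 ]
w 0.16717448734528262 yaw -0.19780806267284382
w 0.18946835964184494 yaw -0.20045927368274183
lip [ 0.54446092 -0.016382    0.167     ] base [ 0.52667797 -0.01326805  0.012     ]
t1 [0.6188 0.3866 0.032 ]
t2 [0.6042 0.2476 0.032 ]
t3 [0.3514 0.2841 0.032 ]
t4 [0.3706 0.424  0.032 ]
bearing [0.39733127 0.18084955 0.014     ]
```

Measured positions:
- Fixture: yaw is -0.198. The hinge is near (0.670,-0.042) and the lip near (0.546,-0.017). Widths of 167 and 189 mm agree with the given 170 and 190.
- Pry tool: yaw is about -0.19 and its length 169 mm, which is right. The grasp spot on the handle is (0.483,-0.171).
- Tray: centre (0.486,0.336), yaw -0.147.

Next I move above the handle.

```bash
python3 -m jog '[{"delta_pos":[251,409,-40],"spin":-0.571,"claw":0.45},{"delta_pos":[251,409,-40],"spin":-0.571,"claw":0.45},{"delta_pos":[251,409,-40],"spin":-0.571,"claw":0.45},{"delta_pos":[251,409,-40],"spin":-0.571,"claw":0.45},{"delta_pos":[251,409,-40],"spin":-0.571,"claw":0.45},{"delta_pos":[251,409,-40],"spin":-0.571,"claw":0.45},{"delta_pos":[251,409,-40],"spin":-0.571,"claw":0.45},{"delta_pos":[251,409,-40],"spin":-0.571,"claw":0.45}]' 120
```

```text
clock: 0.9
position: [0.4393, -0.2417, 0.1978]
tool_rot: [-3.141, 0.0, -0.19]
force: [1.2, -0.4, 0.1]
grip_width: 0.0469
```

```bash
python3 -m jog '[{"delta_pos":[44,71,-45],"spin":0,"claw":0.45},{"delta_pos":[44,71,-45],"spin":0,"claw":0.45},{"delta_pos":[44,71,-45],"spin":0,"claw":0.45},{"delta_pos":[44,71,-45],"spin":0,"claw":0.45},{"delta_pos":[44,71,-45],"spin":0,"claw":0.45}]'
python3 - <<'E'
from h import *
im,p=snap('wrist','w1.png'); print(p, bot.observe()['position'])
E
```

```text
clock: 1.4
position: [0.483, -0.1716, 0.153]
tool_rot: [-3.141, 0.0, -0.191]
force: [-0.7, 0.4, 0.4]
grip_width: 0.0473
{'fx': 368.2644380259412, 'fy': 368.2644380259412, 'cx': 322.67059082632835, 'cy': 243.59735878874196, 'origin': array([ 0.55217537, -0.18654879,  0.29470771]), 'attitude': array([-2.80763999e-01,  1.61847163e-03, -1.76269748e+00])} [ 0.48299685 -0.17179543  0.15321563]
```

View pics/w1.png

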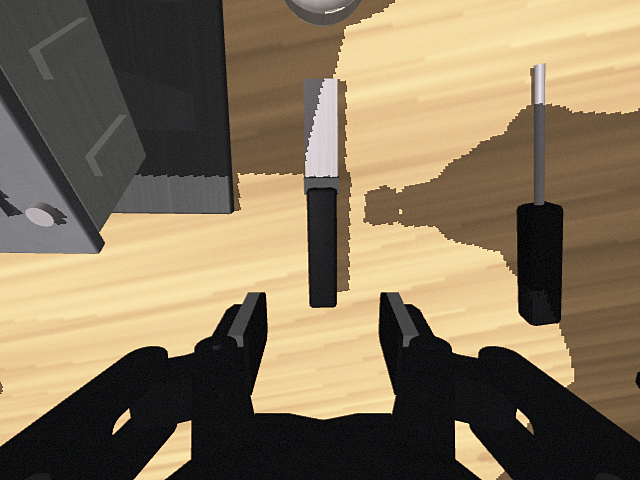

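The wrist view shows the blade tip at about (321,79) and the handle from (322,188) to (322,306), lined up between the fingers.

```bash
python3 - <<'E'
from h import *
p=eyes.camera_params('wrist')
a=onz(p,321,79,.0165);b=onz(p,322,188,.03);c=onz(p,322.5,306,.0); c2=onz(p,322.5,306,.03)
print(a,b,c,c2,np.arctan2(*(a-b)[1::-1]))
y=R.from_euler('xyz',[0,0,-.191]).as_matrix()
print('base corner',onz(p,233,212,.012),[ (y.T@(v-np.array([.483,-.1716,0]))).round(4) for v in (a,b,c,c2)])
E
```

```text
[ 0.59093016 -0.19272799  0.0165    ] [ 0.5181642  -0.17926576  0.03      ] [ 0.41305032 -0.15906891  0.        ] [ 0.42719717 -0.16189118  0.03      ] -0.18293869028265547
base corner [ 0.51079583 -0.1069866   0.012     ] [array([ 0.11  , -0.0003,  0.0165]), array([ 0.036 , -0.0009,  0.03  ]), array([-0.0711, -0.001 ,  0.    ]), array([-0.0566, -0.0011,  0.03  ])]
```

```bash
python3 -m jog '[{"delta_pos":[0,-1,-50],"spin":0,"claw":0.45},{"delta_pos":[0,-1,-100],"spin":0,"claw":0.45},{"delta_pos":[0,-1,-135],"spin":0,"claw":0.45},{"delta_pos":[0,-1,-147],"spin":0,"claw":0.45},{"delta_pos":[0,-1,-147],"spin":0,"claw":0.45},{"delta_pos":[0,-1,-147],"spin":0,"claw":1},{"delta_pos":[0,-1,-147],"spin":0,"claw":1},{"delta_pos":[0,-1,-147],"spin":0,"claw":1}]' 120; python3 -m jog '[{"delta_pos":[0,0,0],"spin":0,"claw":1},{"delta_pos":[0,0,0],"spin":0,"claw":1},{"delta_pos":[0,0,0],"spin":0,"claw":1}]'
```

```text
clock: 2.25
position: [0.484, -0.1733, 0.0085]
tool_rot: [-3.141, -0.003, -0.192]
force: [-2.3, -0.2, 15.3]
grip_width: 0.0194
clock: 2.55
position: [0.4844, -0.1735, 0.0092]
tool_rot: [-3.141, -0.004, -0.192]
force: [-0.4, 0.3, -1.3]
grip_width: 0.0196
```

```bash
python3 -m jog '[{"delta_pos":[-5,0,40],"spin":0,"claw":1},{"delta_pos":[-20,0,80],"spin":0,"claw":1},{"delta_pos":[-50,20,110],"spin":-0.006,"claw":1},{"delta_pos":[-68,60,130],"spin":-0.006,"claw":1},{"delta_pos":[-68,105,142],"spin":-0.006,"claw":1},{"delta_pos":[-68,150,142],"spin":-0.006,"claw":1},{"delta_pos":[-68,182,142],"spin":-0.006,"claw":1},{"delta_pos":[-68,182,142],"spin":-0.006,"claw":1}]'; python3 -m jog '[{"delta_pos":[0,0,0],"spin":0,"claw":1},{"delta_pos":[0,0,0],"spin":0,"claw":1}]'
python3 - <<'E'
from h import *
im,p=snap('wrist','w2.png'); s=bot.observe();print(s['position'],s['tool_rot'],s['force'],s['qpos']); np.save('w2.npy',p,allow_pickle=True)
E
```

```text
clock: 3.35
position: [0.4166, 0.0125, 0.1516]
tool_rot: [-3.14, -0.005, -0.193]
force: [0.0, -0.5, -1.3]
grip_width: 0.0199
clock: 3.55
position: [0.4165, 0.0123, 0.1517]
tool_rot: [-3.14, -0.005, -0.193]
force: [0.1, -0.3, -1.3]
grip_width: 0.0195
[0.41652598 0.01189688 0.15161968] [-3.14027924 -0.00521882 -0.1935318 ] [ 0.41952957  0.06911017 -1.1973928 ] [-0.12579265  0.32195572 -0.05525315  2.20139123  0.03151906  0.6135974
 -1.96821396]
```

View pics/w2.png

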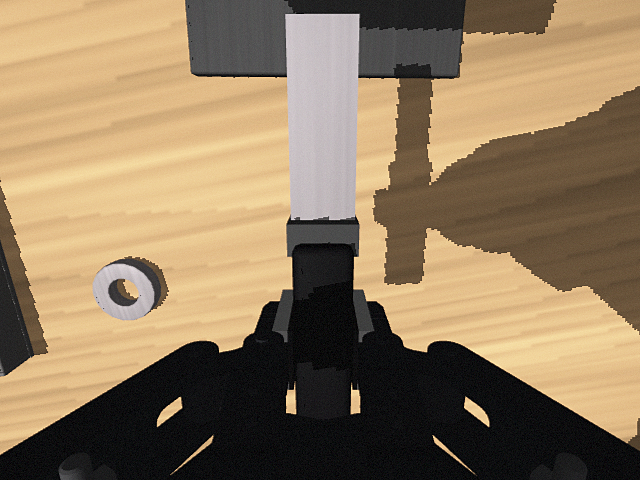

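The blade tip corners are at (286,14) and (359,14), and the blade root is at (291,220)–(356,220). The tool is held straight. I'll work out the tip position and blade pitch from these.

```bash
python3 - <<'E'
from h import *
p=eyes.camera_params('wrist'); s=bot.observe()
Y=R.from_euler('z',-.1935).as_matrix();T=s['position']
def w(u1,u2,v,W):
    d=W*p['fx']/(u2-u1); return np.array(p['origin'])+d*ray(p,(u1+u2)/2,v)
for n,a in dict(tip=(286,359,14.5,.024),root=(291,356,220,.024)).items():
    X=w(*a); print(n,X.round(4),(Y.T@(X-T)).round(4))
# tip if at zlocal known
for z in (.004,.006,.008): 
    a=onz(p,322.5,14.5,T[2]+z+.0015); b=onz(p,323.5,220,T[2]+z+.0015); print(z,(Y.T@(a-T)).round(4),(Y.T@(b-T)).round(4),np.linalg.norm(a-b))
lip=np.array([.5459,-.0171,.162]); print('lip local',Y.T@(lip-T))
print('lip px',proj(p,lip))
b=[onz(p,191,75,.012),onz(p,460,77,.012)];print(b)
E
```

```text
tip [ 0.5238 -0.0105  0.1567] [ 0.1096 -0.0013  0.0051]
root [0.4569 0.0023 0.1605] [ 0.0414 -0.0016  0.0088]
0.004 [ 0.1095 -0.0013  0.0055] [ 0.0407 -0.0016  0.0055] 0.06873777655270377
0.006 [ 0.1089 -0.0013  0.0075] [ 0.0411 -0.0016  0.0075] 0.06773101639300434
0.008 [ 0.1083 -0.0013  0.0095] [ 0.0416 -0.0016  0.0095] 0.06672425623330491
lip local [ 0.13253549 -0.00357777  0.01038032]
lip px (np.float64(329.99009925288544), np.float64(-78.53598110077743))
[array([0.54584541, 0.08001254, 0.012     ]), array([ 0.50796535, -0.10560422,  0.012     ])]
```

```bash
python3 -m jog '[{"delta_pos":[8,-3,1.5],"spin":0,"claw":1},{"delta_pos":[16,-5,1.5],"spin":0,"claw":1},{"delta_pos":[22,-6,1.5],"spin":0,"claw":1},{"delta_pos":[26,-7,1.5],"spin":0,"claw":1},{"delta_pos":[30,-8,1.5],"spin":0,"claw":1},{"delta_pos":[30,-8,1.5],"spin":0,"claw":1}]'; python3 -m jog '[{"delta_pos":[0,0,0],"spin":0,"claw":1}]'
python3 - <<'E'
from h import *
a,p=snap('top','t2.png'); b,p=snap('wrist','w3.png')
c=cv2.resize(a[200:275,280:380],(640,480),interpolation=cv2.INTER_CUBIC); cv2.imwrite('pics/m.png',np.hstack([cv2.resize(c,(400,300)),cv2.resize(b,(400,300))]))
E
```

```text
clock: 4.2
position: [0.4469, 0.0037, 0.153]
tool_rot: [-3.14, -0.005, -0.194]
force: [-0.5, -0.0, -1.4]
grip_width: 0.0197
clock: 4.3
position: [0.4467, 0.0038, 0.1529]
tool_rot: [-3.14, -0.005, -0.194]
force: [-0.9, -0.2, -1.7]
grip_width: 0.0195
```

View pics/m.png

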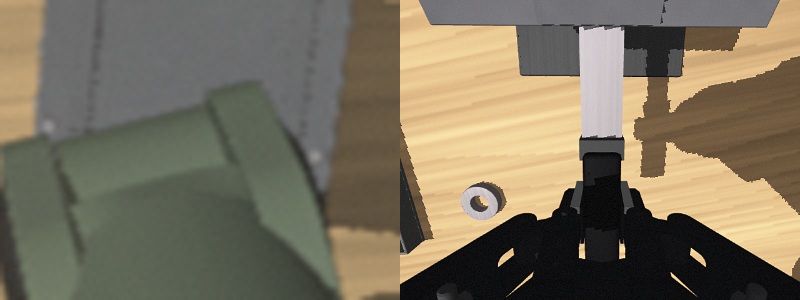

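The blade has passed under the middle of the cover's front edge, which is at wrist row 39, with no contact force. I'll push it a little deeper.

```bash
python3 -m jog '[{"delta_pos":[3,-0.6,0.5],"spin":0,"claw":1},{"delta_pos":[6,-1.2,1],"spin":0,"claw":1},{"delta_pos":[6,-1.2,1],"spin":0,"claw":1}]'; python3 - <<'E'
from h import *
im,p=snap('wrist','w4.png'); e=[]
for z in (.162,.167): 
    X=onz(eyes.camera_params('wrist'),322,39,z); print(z,X)
E
```

```text
clock: 4.7
position: [0.4532, 0.0026, 0.1541]
tool_rot: [-3.14, -0.005, -0.194]
force: [0.8, 0.3, -2.1]
grip_width: 0.0196
0.162 [ 0.5524759 -0.0181065  0.162    ]
0.167 [ 0.55131501 -0.0178986   0.167     ]
```

```bash
python3 -m jog '[{"delta_pos":[0,0,5],"spin":0,"claw":1},{"delta_pos":[0,0,10],"spin":0,"claw":1},{"delta_pos":[0,0,15],"spin":0,"claw":1},{"delta_pos":[0,0,20],"spin":0,"claw":1},{"delta_pos":[0,0,25],"spin":0,"claw":1},{"delta_pos":[0,0,30],"spin":0,"claw":1},{"delta_pos":[0,0,35],"spin":0,"claw":1},{"delta_pos":[0,0,40],"spin":0,"claw":1}]'; python3 - <<'E'
from h import *
b,p=snap('wrist','w5.png'); a,p=snap('scene','s5.png'); print(bot.observe()['moment'])
cv2.imwrite('pics/m5.png',np.hstack([cv2.resize(a[150:350,170:370],(400,400)),cv2.resize(b,(400,300))[0:300] if 0 else cv2.copyMakeBorder(cv2.resize(b,(400,300)),0,100,0,0,0)]))
E
```

```text
clock: 5.55
position: [0.453, 0.0026, 0.1945]
tool_rot: [-3.14, -0.005, -0.194]
force: [-2.8, 0.2, -4.5]
grip_width: 0.0196
[0.06537345 0.34463709 0.05905987]
```

View pics/m5.png

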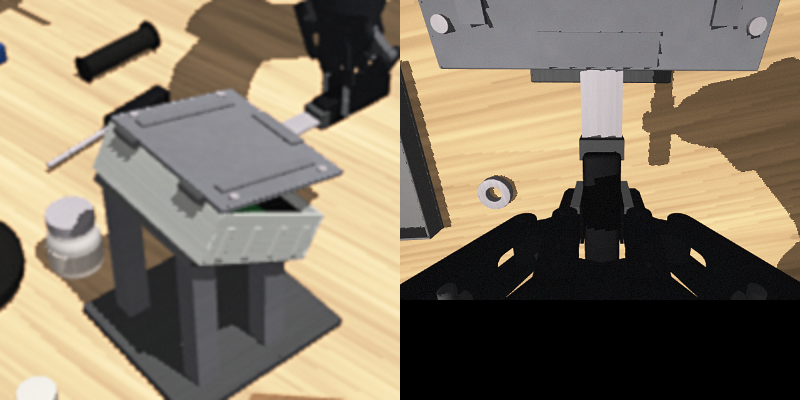

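The scene view shows the cover lifted partway on the blade. The wrist view shows the blade still straight in the grip. I'll continue up through level and along the arc.

```bash
python3 -m jog '[{"delta_pos":[0,0,9],"spin":0,"claw":1},{"delta_pos":[0,0,18],"spin":0,"claw":1},{"delta_pos":[0,0,26],"spin":0,"claw":1},{"delta_pos":[0,0,34],"spin":0,"claw":1},{"delta_pos":[1,0,46],"spin":0,"claw":1},{"delta_pos":[4,-1,60],"spin":0,"claw":1},{"delta_pos":[8,-1.5,74],"spin":0,"claw":1},{"delta_pos":[15,-3,90],"spin":0,"claw":1}]'; python3 - <<'E'
from h import *
b,p=snap('wrist','w6.png'); a,p=snap('scene','s6.png'); print(bot.observe()['moment'])
cv2.imwrite('pics/m6.png',np.hstack([cv2.resize(a[100:300,170:370],(400,400)),cv2.copyMakeBorder(cv2.resize(b,(400,300)),0,100,0,0,0)]))
E
```

```text
clock: 6.45
position: [0.4683, -0.0004, 0.2857]
tool_rot: [-3.14, -0.006, -0.194]
force: [1.1, 0.3, -6.7]
grip_width: 0.0197
[ 0.05546903  0.03468208 -0.07073231]
```

View pics/m6.png

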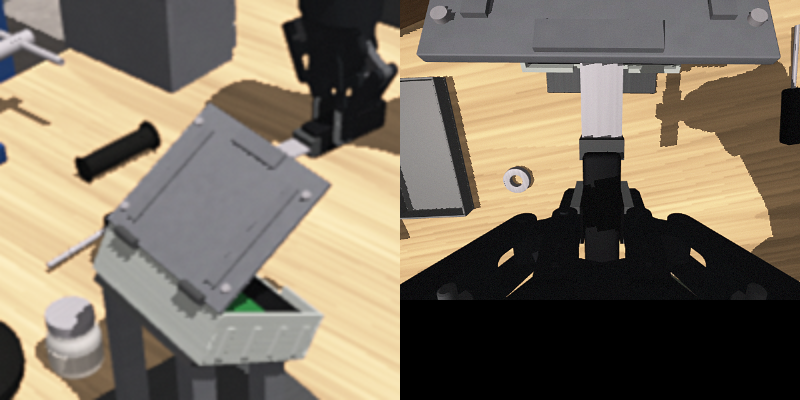

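The cover is at about 30° above level and the blade is straight. Next I follow the arc round to upright.

```bash
python3 -m jog '[{"delta_pos":[8,-1.5,12],"spin":0,"claw":1},{"delta_pos":[18,-3.5,23],"spin":0,"claw":1},{"delta_pos":[28,-5.5,33],"spin":0,"claw":1},{"delta_pos":[40,-8,41],"spin":0,"claw":1},{"delta_pos":[53,-10.5,47],"spin":0,"claw":1},{"delta_pos":[67,-13,51],"spin":0,"claw":1},{"delta_pos":[80,-16,53],"spin":0,"claw":1},{"delta_pos":[93,-18.5,54],"spin":0,"claw":1}]'; python3 -m jog '[{"delta_pos":[8,-1.5,0],"spin":0,"claw":1},{"delta_pos":[15,-3,-1],"spin":0,"claw":1},{"delta_pos":[20,-4,-1],"spin":0,"claw":1},{"delta_pos":[20,-4,-1],"spin":0,"claw":1}]';  python3 - <<'E'
from h import *
b,p=snap('wrist','w7.png'); a,p=snap('scene','s7.png'); print(bot.observe()['moment'])
cv2.imwrite('pics/m7.png',np.hstack([cv2.resize(a[100:300,170:370],(400,400)),cv2.copyMakeBorder(cv2.resize(b,(400,300)),0,100,0,0,0)]))
E
```

```text
clock: 7.35
position: [0.5633, -0.0192, 0.3407]
tool_rot: [-3.139, -0.01, -0.194]
force: [-3.6, -0.1, 0.1]
grip_width: 0.0195
clock: 7.75
position: [0.5836, -0.0231, 0.3394]
tool_rot: [-3.139, -0.01, -0.194]
force: [-0.5, -0.8, -1.6]
grip_width: 0.0198
[-0.04610469  0.02437524 -0.05211148]
```

View pics/m7.png

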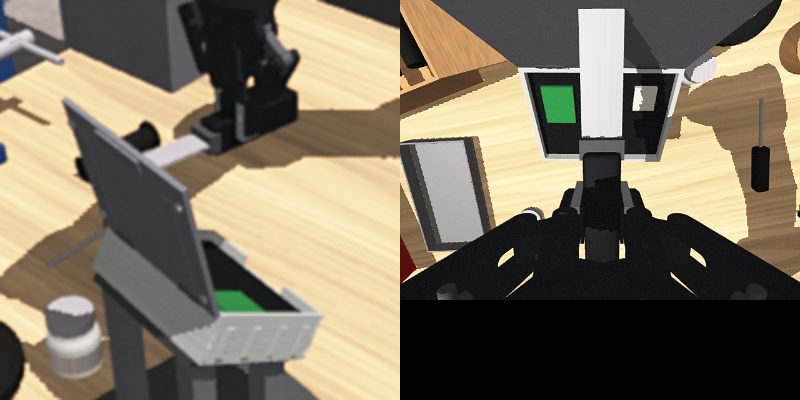

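The cover stands past upright. From the tip position it's about 101° above level, or 2.29 rad. Now I back off and carry the tool to the tray.

```bash
python3 -m jog '[{"delta_pos":[-40,8,0],"spin":0,"claw":1},{"delta_pos":[-80,16,0],"spin":0,"claw":1},{"delta_pos":[-120,35,0],"spin":0,"claw":1},{"delta_pos":[-122,80,-10],"spin":0,"claw":1},{"delta_pos":[-122,125,-30],"spin":0.02,"claw":1},{"delta_pos":[-122,170,-50],"spin":0.03,"claw":1},{"delta_pos":[-122,210,-70],"spin":0.04,"claw":1},{"delta_pos":[-122,250,-90],"spin":0.046,"claw":1}]'; python3 -m jog '[{"delta_pos":[0,40,-20],"spin":0,"claw":1},{"delta_pos":[0,80,-40],"spin":0,"claw":1},{"delta_pos":[0,112,-60],"spin":0,"claw":1},{"delta_pos":[0,112,-100],"spin":0,"claw":1},{"delta_pos":[0,112,-110],"spin":0,"claw":1},{"delta_pos":[0,112,-110],"spin":0,"claw":1}]'
python3 - <<'E'
from h import *
b,p=snap('wrist','w8.png');print(bot.observe()['position'])
E
```

```text
clock: 8.65
position: [0.4609, 0.2288, 0.2493]
tool_rot: [-3.138, -0.012, -0.148]
force: [1.8, -0.2, -1.8]
grip_width: 0.0193
clock: 9.25
position: [0.4604, 0.3398, 0.1386]
tool_rot: [-3.14, -0.01, -0.148]
force: [-0.6, 0.5, -0.9]
grip_width: 0.0199
[0.46125897 0.34009031 0.1400177 ]
```

View pics/w8.png

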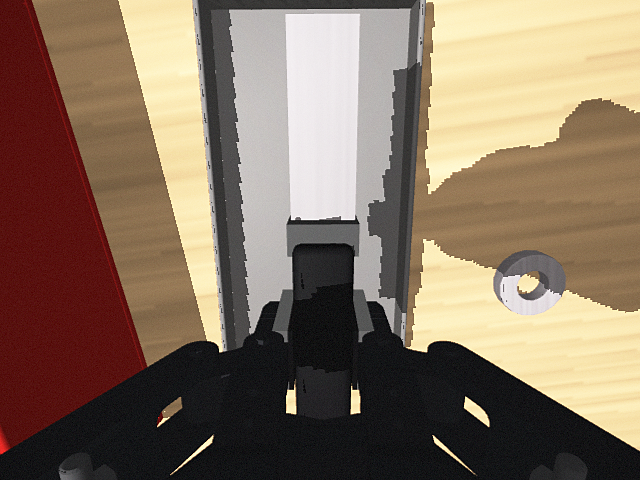

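The blade is centred between the tray walls. The far wall is at row 5, and the computed tip lies about 40 mm short of it. Lowering now.

```bash
python3 -m jog '[{"delta_pos":[0,0,-45],"spin":0,"claw":1},{"delta_pos":[0,0,-85],"spin":0,"claw":1},{"delta_pos":[0,0,-108],"spin":0,"claw":1},{"delta_pos":[0,0,-118],"spin":0,"claw":1},{"delta_pos":[0,0,-122],"spin":0,"claw":1},{"delta_pos":[0,0,-124],"spin":0,"claw":1}]'
```

```text
clock: 9.9
position: [0.4623, 0.3404, 0.0175]
tool_rot: [-3.136, -0.013, -0.149]
force: [0.2, -0.0, -1.1]
grip_width: 0.0197
```

```bash
python3 -m jog '[{"delta_pos":[0,0,-2],"spin":0,"claw":1},{"delta_pos":[0,0,-4],"spin":0,"claw":1},{"delta_pos":[0,0,-4],"spin":0,"claw":1}]'
```

```text
clock: 10.2
position: [0.4625, 0.3406, 0.014]
tool_rot: [-3.136, -0.014, -0.149]
force: [0.7, 0.5, -1.1]
grip_width: 0.0198
```

```bash
python3 -m jog '[{"delta_pos":[0,0,-1],"spin":0,"claw":1},{"delta_pos":[0,0,-1],"spin":0,"claw":0.45},{"delta_pos":[0,0,-1],"spin":0,"claw":0.45},{"delta_pos":[0,0,-1],"spin":0,"claw":0.45},{"delta_pos":[0,0,-1],"spin":0,"claw":0.45}]' 20; python3 -m jog '[{"delta_pos":[0,0,10],"spin":0,"claw":0.45},{"delta_pos":[0,0,40],"spin":0,"claw":0.45},{"delta_pos":[0,0,90],"spin":0,"claw":0.45},{"delta_pos":[0,0,140],"spin":0,"claw":0.45},{"delta_pos":[-30,0,190],"spin":0,"claw":0.45},{"delta_pos":[-50,0,220],"spin":0,"claw":0.45},{"delta_pos":[-50,0,220],"spin":0,"claw":0.45}]'
python3 - <<'E'
from h import *
a,p=snap('scene','s9.png');b,p=snap('top','t9.png')
cv2.imwrite('pics/m9.png',np.hstack([cv2.resize(b[150:360,130:480],(400,240)),cv2.resize(a,(400,300))[:240]])) if 0 else cv2.imwrite('pics/m9.png',np.hstack([cv2.resize(b,(400,300)),cv2.resize(a,(400,300))]))
E
```

```text
clock: 10.7
position: [0.4626, 0.3406, 0.013]
tool_rot: [-3.136, -0.014, -0.149]
force: [-0.1, 0.8, 0.2]
grip_width: 0.0467
clock: 11.4
position: [0.4114, 0.3423, 0.2384]
tool_rot: [-3.13, -0.017, -0.148]
force: [1.1, -0.0, -0.2]
grip_width: 0.0471
```

View pics/m9.png

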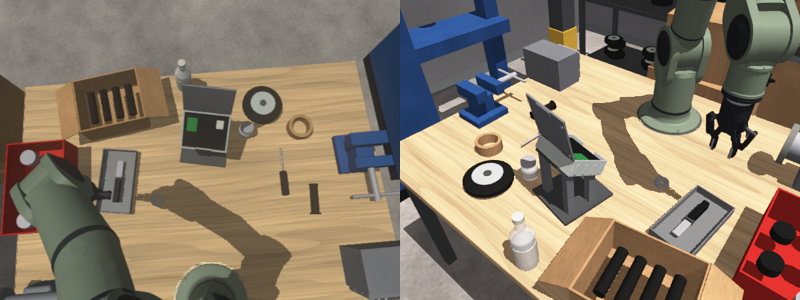

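The pry tool lies in the tray with the gripper clear, and the cover leans past upright. I'll check the cover angle and the other objects numerically before handing in.

```bash
python3 - <<'E'
from h import *
p=eyes.camera_params('top');q=eyes.camera_params('scene')
H=np.array([.6698,-.042,.235]);u=np.array([.981,-.196,0])
for d in (80,90,95,100,105):
    f=np.radians(d); L=H+.146*(-np.cos(f)*u+np.array([0,0,np.sin(f)])); n=np.array([.196,.981,0])
    print(d,[np.round(proj(c,L+s*n*.085)) for c in(p,q) for s in(1,-1)])
a=cv2.imread('pics/t9.png');b=cv2.imread('pics/top1.png')
for k,(x,y,X,Y) in dict(jar=(382,190,410,222),driver=(442,232,466,316),bearing=(238,306,266,334)).items(): print(k,cv2.absdiff(a[y:Y,x:X],b[y:Y,x:X]).mean())
cv2.imwrite('pics/z.png',np.hstack([cv2.resize(a[110:280,270:410],(395,480)),cv2.resize(cv2.imread('pics/s9.png')[140:260,190:290],(400,480))]))
E
```

```text
80 [array([288., 162.]), array([377., 171.]), array([289., 179.]), array([227., 136.])]
90 [array([290., 149.]), array([379., 158.]), array([276., 184.]), array([215., 140.])]
95 [array([290., 143.]), array([379., 152.]), array([269., 187.]), array([208., 143.])]
100 [array([291., 137.]), array([380., 146.]), array([263., 191.]), array([202., 146.])]
105 [array([292., 132.]), array([380., 141.]), array([256., 196.]), array([196., 150.])]
jar 19.171875
driver 14.48611111111111
bearing 42.47704081632653
```

View pics/z.png

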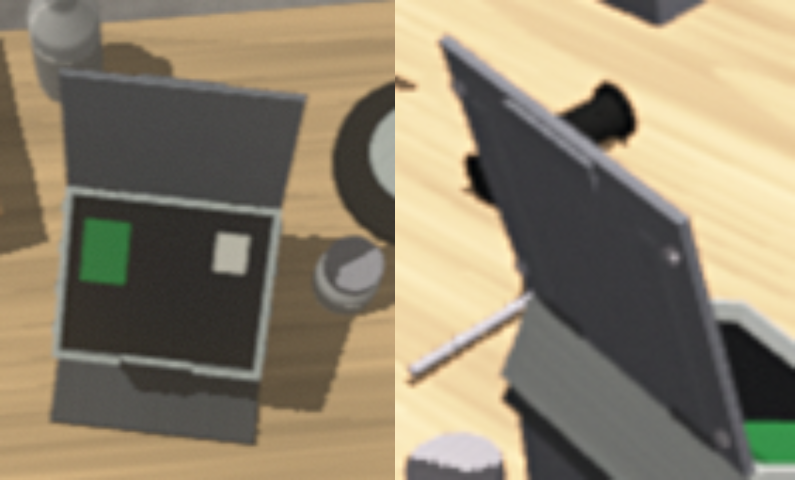

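Both cameras put the cover at about 101° (top-view corners at (292,135) and (378,144)), so it's past upright. The higher differences over the jar, screwdriver and bearing look like shadow changes, because their pixel positions are unchanged (bearing still at about (253,320)).

```bash
python3 -c "
from h import *
print(bot.job_done())"
```

```text
the job is handed in; nothing more can be done
None
```

The cover is open past upright, the pry tool lies in the grey tray, and I handed the job in at about 12 s on the clock (limit 58 s).

- **Opening the cover:** I gripped the pry tool by its handle. The moves can't tilt the tool, so the blade went in level, about 14 mm past the cover's front edge. I then lifted the cover and pushed it round along its arc. Only the blade touched the cover.
- **Cover angle:** both fixed cameras put it at about 101° above level, or 2.3 rad. It stayed there after I took the tool away.
- **Tray:** the pry tool is inside the tray, released and lying flat as far as the camera shows. The gripper is about 0.2 m above it.
- **Forces:** the highest reading was about 15 N, at the end of a move while the fingers closed on the handle. Forces during a move were not logged. The pushes on the cover read under 7 N.
- **Other objects:** the jar, screwdriver and bearing ring look to be where they were in the top view. A direct picture comparison did show differences there, largest at the bearing (42 grey levels). I put these down to the arm's shadow but did not re-measure the positions.

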